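# Set a glazed vase on its stilt for firing

## Robot

A 6-joint arm with a two-finger parallel gripper is mounted at the origin on the work surface. World frame = base frame: x ahead of the robot, y to its left, z up, the work surface at z = 0. Lengths are in m, angles in degrees, forces in N, time in s.
With the tool pointing down it reaches from about 0.4 to 0.825 m from the base axis. Payload 7 kg.
Tool frame: the origin (TCP) lies on the centre line of the jaws, within the pads' length; the fingertips stand 19 mm ahead of it and the grasp point (between the pads) is the TCP; z points along the fingers, y is the line along which they close (so a half turn about z gives the same grasp; the last joint's range is limited). The gripper opens to 88 mm and grips with 3 to 60 N. Pads are 19 mm wide; open, the fingers measure 130 mm over their backs; the gripper's body (78 mm by 193 mm) begins 47 mm behind the grasp point.
Start: joints at [92.137, 20.546, 0.682, 0, -70.136, -16.507], TCP at [0.168, 0.654, 0.224] pointing down, gripper open.
Joint ranges: [-176.03, 176.03], [-82.01, 121.73], [-58.28, 71.71], [-173.87, 95.51], [-174.79, -0.11], [-173.66, 173.66]. Speed limits (degrees/s): [136.94, 136.94, 172.46, 180, 180, 180].

## Interface

Orientations are given as [roll, pitch, yaw] about the fixed x, y, z axes, in that order (R = Rz(yaw) Ry(pitch) Rx(roll)).
In Python, from plant import ctrl gives the robot as it stands.
- The arm moves only by the tool move_arm, never from a script. Its argument "motion" is a list of rows, each a list of 3 entries, a list of its own where there are three numbers: the shift along the tool's x, y, z in mm, then the turn, a rotation vector about the tool's x, y, z in degrees, then the closure, from 0 (fully open) to 1 (shut). A call has 1 to 10 rows; each row is the pose to reach, as a shift and turn from the pose commanded when the call began, along the tool's axes at that moment; what a row does not reach only later rows make up. A row lasts 1/12 s, in which the tool goes at most 41.7 mm and 7.16 degrees, less where a joint would pass 70% of its speed; a pose out of reach is approached as far as the arm can. A call with a gripper value outside its range is refused whole. The fingers move at their own pace and stop on an object; the grip force is fixed at half the most. Time passes only in rows, so rows that repeat a pose let the fingers close. It gives the time, the measured TCP pose, the force, the opening and the grip force at its end, in the units of the state.
- ctrl.get_obs(): the state, without advancing time (a new reading comes with each control period).
- ctrl.snapshot(name): name is "scene" or "top"; returns a dict with "color" (480x640x3 uint8, blue, green, red), "camera_matrix" (3x3 intrinsics, pixels), "k1" (the pictures are not rectified: a ray, as slopes to the right and down, at radius r is drawn at 1 + k1 r^2 times it, then the intrinsics apply), "cam_to_world" (4x4, takes a point from camera to world coordinates). Camera axes: x right, y up, looking along -z (the intrinsics and any distortion apply to the point x, -y, -z); pixel columns grow to the right and rows downward; lengths in m; the calibration is good to about 2 mm. A picture is of the moment at which its call begins. There is no depth.
- ctrl.close_job(): hands the job in; it is judged then, once.
The state is a dict: "clock": time; "joint_pos": joint angles; "qvel": joint speeds; "tau": joint torques, N m; "tool_pos": TCP position; "orientation": TCP orientation; "force": force on the tool from outside, world axes, zero at the start; "moment": the same for the moment, N m; "opening": finger opening in m; "gripper_force": force on a finger pad.
Only numpy, scipy, OpenCV 4.12 (cv2) and the standard library are available. Lean on these libraries where they do the work, as an engineer would, in place of code of your own. Each camera call takes 0.05 s, during which the arm holds its last target. There are 200 camera calls.

## Task

Get the blue vase ready for the kiln: first take the round three-pointed stilt out of the pocket tray and set it, points up, inside the red circle painted on the kiln shelf; then lift the blue vase off the freely turning banding wheel and stand it centred on the stilt's three points. Keep the blue vase upright all the while and set it down rather than dropping it. Leave the other two vases standing on the wheel, and the white dish in its place on the kiln shelf.

Things in the scene. Friction and masses are not known exactly. Their poses are not given: they have to be found in the camera images.
- banding_wheel: potter's banding wheel, left or right on the table: grey fixed foot with a round aluminium head, 230 mm in diameter, that spins freely about the vertical. Origin at the centre of the foot's underside, on the spin axis, on the table; the head's top is 65 mm above it. Three vases stand on the head, about 70 mm from the axis and 120 mm from one another
- wheel_head (a joint): angle of the wheel's head, rad, counter-clockwise from above; turns without limit for practical purposes
- vase_blue: blue glazed bud vase, solid, 95 mm tall, about 0.2 kg: foot 48 mm in diameter, belly 58 mm at 22 mm height, shoulders narrowing to a straight round neck 26 mm in diameter from 60 mm height up to the top. Origin at the centre of its flat underside, z up along its axis. Stands on the wheel head
- vase_white: white vase, same shape and size as the blue one, also standing on the wheel head; origin at the centre of its underside, z up along its axis
- vase_brown: terracotta-brown vase, same shape and size as the blue one, also standing on the wheel head; origin at the centre of its underside, z up along its axis
- pocket_tray: dark wooden tray 150 x 150 x 10 mm, fixed between wheel and shelf; origin at the centre of its underside. Four square pockets 40 mm wide, 4 mm deep (floor 6 mm above the origin), centred at x = +-35 mm, y = +-35 mm: one holds the stilt, the others two slim kiln props (18 mm thick, to 26 mm tall) and a small pink cone (24 mm wide and tall), in any order
- stilt: kiln stilt of yellow-buff ceramic, about 40 g: a round disc 36 mm in diameter, 14 mm thick, with three points 5 mm tall on its top, 15 mm from its centre and 120 degrees apart (19 mm tall over all). Origin at the centre of its flat underside, z up. Starts points up in one of the tray's pockets, the disc's upper 10 mm standing out of the tray
- kiln_shelf: pale kiln shelf, a slab 230 (x) x 170 (y) x 15 mm fixed on the table, origin at the centre of its underside, z up; top surface 15 mm above the origin
- circle (a point): centre of the red circle painted on the kiln shelf, on its top surface; the line is 5 mm wide, 72 mm inside diameter
- dish: small white bowl, 60 mm in diameter and 28 mm tall, standing on the kiln shelf about 115 mm from the circle's centre; origin at the centre of its underside

How it is judged:
By the outcome, as a careful person would: the job done as asked, in the order asked, and still so for the second after the job is handed in, with the robot touching nothing.
It also fails if it takes over 64 s, if anything falls off the work surface, if the arm or the gripper's body presses on something with over 40 N, if the wrist force passes 120 N, or if a joint passes its speed limit or range.

## Working session

There is one attempt and no reset: what is moved stays moved. The work goes in short steps, Python scripts to look and compute and a tool call to move; the robot and the scene stay as the last step left them, time stands still between calls to the robot, and variables do not carry over. Pictures are saved under pics/ and viewed, at most 10 in all, crops included, and the job is handed in when it is done.

Besides the shell and the picture viewer there is one more tool, called after ">>>" as name([rows], argument=value, ...), one row to a line, values as JSON. move_arm: Moves the arm, as the interface text tells. Its arguments: {"type":"object","properties":{"motion":{"type":"array"}},"required":["motion"]}

```bash
mkdir -p pics; cat > h.py <<'E'
import numpy as np, cv2, json, sys
from plant import ctrl
def snap(n,f):
    s=ctrl.snapshot(n); cv2.imwrite('pics/%s.png'%f,s['color'])
    np.savez('pics/%s.npz'%f,K=s['camera_matrix'],k1=s['k1'],T=s['cam_to_world']); return s
def ray(f,u,v):
    d=np.load('pics/%s.npz'%f); K,T=d['K'],d['T']
    p=cv2.undistortPoints(np.array([[[u,v]]],float),K,np.array([float(d['k1']),0,0,0]))[0,0]
    r=T[:3,:3]@np.array([p[0],-p[1],-1]); return T[:3,3],r/np.linalg.norm(r)
def atz(f,u,v,z):
    o,r=ray(f,u,v); return o+r*(z-o[2])/r[2]
def tri(*obs):
    A=np.zeros((3,3));b=np.zeros(3)
    for f,u,v in obs:
        o,r=ray(f,u,v);P=np.eye(3)-np.outer(r,r);A+=P;b+=P@o
    x=np.linalg.solve(A,b); res=[np.linalg.norm((np.eye(3)-np.outer(r,r))@(x-o)) for o,r in [ray(*q) for q in obs]]
    return x,res
def proj(f,X):
    d=np.load('pics/%s.npz'%f);T=d['T'];p=T[:3,:3].T@(np.array(X)-T[:3,3]);p=np.array([p[0],-p[1],-p[2]])
    return cv2.projectPoints(p[None],np.zeros(3),np.zeros(3),d['K'],np.array([float(d['k1']),0,0,0]))[0].ravel()
E
python3 - <<'E'
from h import *
for n in ('scene','top'):
    s=snap(n,n+'0'); print(n,s['camera_matrix'],s['k1'],np.round(s['cam_to_world'],3))
print(ctrl.get_obs())
E
```

```text
scene [[616.11054213   0.         312.36528002]
 [  0.         616.11054213 249.9335181 ]
 [  0.           0.           1.        ]] 0.055345860645331126 [[-0.843 -0.437  0.313  0.92 ]
 [ 0.537 -0.702  0.467  0.56 ]
 [ 0.016  0.562  0.827  1.069]
 [ 0.     0.     0.     1.   ]]
top [[546.93423212   0.         323.49702503]
 [  0.         546.93423212 236.36289517]
 [  0.           0.           1.        ]] -0.08276934041701653 [[-0.023  0.994 -0.109  0.398]
 [-1.    -0.024 -0.006 -0.018]
 [-0.008  0.108  0.994  1.237]
 [ 0.     0.     0.     1.   ]]
{'clock': 0.1, 'joint_pos': array([ 9.21363605e+01,  2.05880445e+01,  6.39884636e-01, -1.81003323e-02,
       -7.01338583e+01, -1.65089570e+01]), 'qvel': array([-0.05364543, -0.08857999,  0.12723787,  0.04466068, -0.00132462,
       -0.13829168]), 'tau': array([-1.84630233e-03, -5.84167850e+01,  2.93751276e+01,  7.01544240e+00,
        1.02132914e-02, -5.56771636e-05]), 'tool_pos': array([0.16744343, 0.65346565, 0.22301371]), 'orientation': array([ 1.79916527e+02, -6.99402843e-03, -1.43787545e+01]), 'force': array([-0.29634462, -0.35331936,  1.17213286]), 'moment': array([-0.02994855,  0.043799  ,  0.0288467 ]), 'gripper_force': 0.0, 'opening': 0.08755229696381325}
```

View pics/scene0.png

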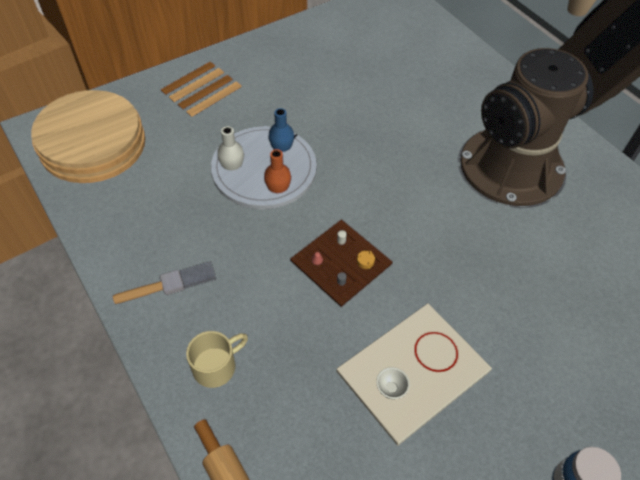

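View pics/top0.png

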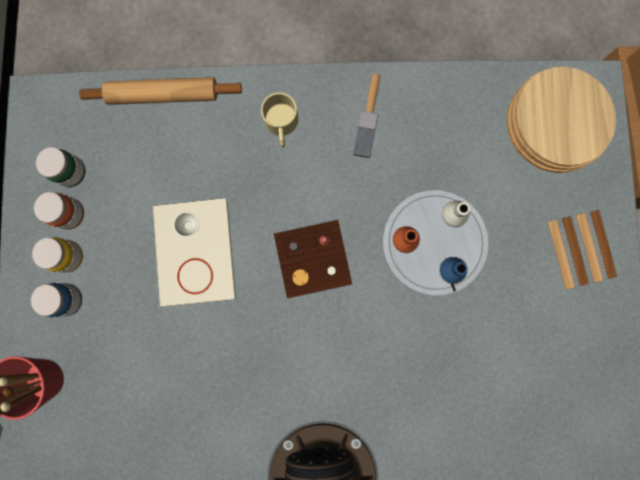

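The scene picture shows the wheel at about (264,165), the tray at (341,262) and the circle at (436,351). In the top picture the blue vase is near (455,270), the stilt at (301,277) and the circle at (195,276). There is a dark item beside the blue vase. I'll enlarge.

```bash
python3 - <<'E'
from h import *
a=cv2.imread('pics/scene0.png');b=cv2.imread('pics/top0.png')
def c(i,u,v,w,h,k): return cv2.resize(i[v:v+h,u:u+w],None,fx=k,fy=k,interpolation=cv2.INTER_CUBIC)
# wheel: scale 5, 80x100 px... 
cv2.imwrite('pics/c1.png',np.hstack([c(a,205,100,114,110,3.5),c(b,380,186,114,110,3.5)]))
x=np.hstack([c(a,286,215,110,95,3.5),c(b,270,215,110,95,3.5)])
y=np.hstack([c(a,400,320,110,70,3.5),c(b,150,240,110,70,3.5)])
cv2.imwrite('pics/c2.png',np.vstack([x,y])); print(x.shape,y.shape)
E
```

```text
(332, 770, 3) (245, 770, 3)
```

View pics/c1.png

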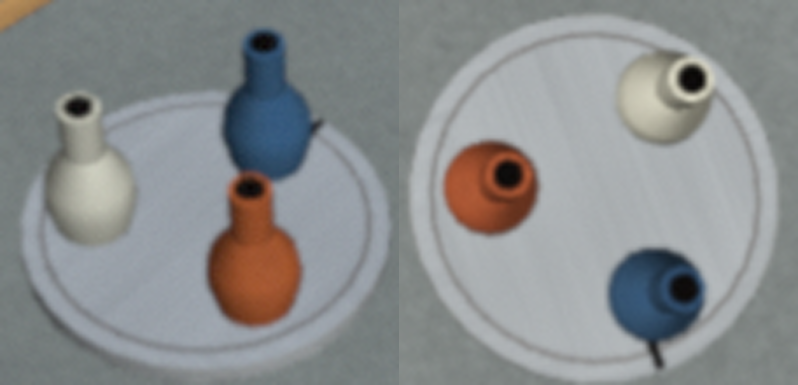

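View pics/c2.png

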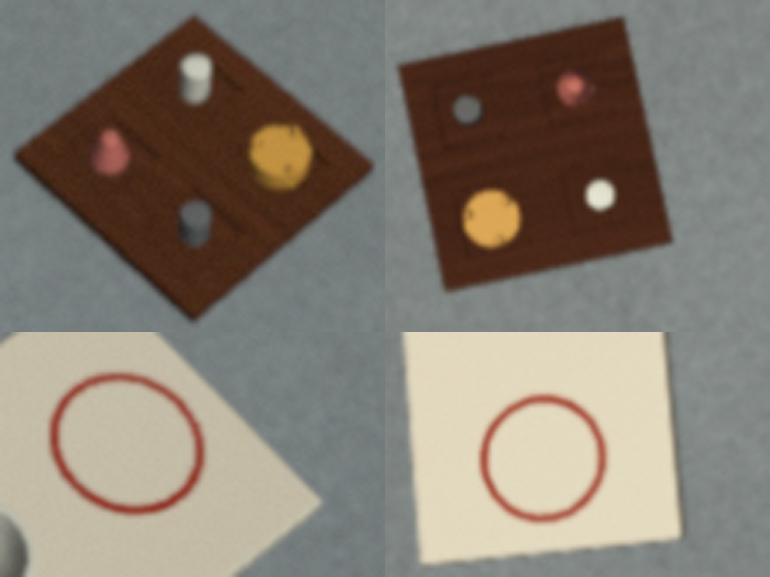

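The dark line is just a mark on the head. The pockets hold the stilt (crop 281,157 / 491,218), two props and a cone. The circle is at (127,443) / (543,458) in the crop.

```bash
python3 - <<'E'
from h import *
def px(x,y,u,v): return ((x+.5)/3.5-.5+u,(y+.5)/3.5-.5+v)
P={}
S=lambda x,y:('scene0',*px(x,y,205,100)); Tt=lambda x,y:('top0',*px(x-399,y,380,186))
print('blue',tri(S(263,43),Tt(684,289)))
print('white',tri(S(78,107),Tt(692,78)))
print('brown',tri(S(250,188),Tt(508,174)))
S2=lambda x,y:('scene0',*px(x,y,286,215)); T2=lambda x,y:('top0',*px(x-385,y,270,215))
print('stilt',tri(S2(281,151),T2(491,218)))
print('props',tri(S2(196,68),T2(600,195)),tri(S2(195,213),T2(467,109)))
for a,b in [((195,14),(400,64)),((14,154),(624,16)),((194,320),(672,241)),((374,167),(446,291))]:
    print('tray corner t',T2(*b)and atz(*T2(*b),.01),'s',atz(*S2(*a),.01))
S3=lambda x,y:('scene0',*px(x,y-332,400,320)); T3=lambda x,y:('top0',*px(x-385,y-332,150,240))
print('circle',tri(S3(127,443),T3(543,458)), atz(*S3(127,443),.015),atz(*T3(543,458),.015))
print('wheel',atz(*Tt(594,198.5),.065))
for x,y in [(470,205),(516,203),(500,244)]: print('pt',atz(*T2(x,y),.025))
# base-tray angle
E
```

```text
blue (array([ 0.44680609, -0.28260669,  0.16050756]), [np.float64(0.0007612588220415358), np.float64(0.0007612588220416341)])
white (array([ 0.56655182, -0.29269996,  0.16147138]), [np.float64(0.00028844047144209245), np.float64(0.0002884404714421769)])
brown (array([ 0.51400329, -0.18498389,  0.16222985]), [np.float64(0.00043251117829182716), np.float64(0.00043251117829191347)])
stilt (array([0.44199823, 0.04315612, 0.02178987]), [np.float64(0.00024180100193057783), np.float64(0.00024180100193049153)])
props (array([ 0.45484591, -0.02653252,  0.03157068]), [np.float64(0.0006703709126732993), np.float64(0.0006703709126732914)]) (array([0.51134676, 0.05633767, 0.03033906]), [np.float64(0.0007234910947725572), np.float64(0.0007234910947726664)])
tray corner t [0.54292454 0.10093456 0.01      ] s [ 0.42330627 -0.07342215  0.01      ]
tray corner t [ 0.57071685 -0.04458675  0.01      ] s [ 0.57139748 -0.04415139  0.01      ]
tray corner t [ 0.42485872 -0.07153078  0.01      ] s [0.54373707 0.10399637 0.01      ]
tray corner t [0.39633572 0.0735451  0.01      ] s [0.39696287 0.07521265 0.01      ]
circle (array([0.45006863, 0.27952802, 0.01691896]), [np.float64(0.00015299590606228695), np.float64(0.00015299590606232576)]) [0.44932973 0.27891688 0.015     ] [0.45004135 0.28010625 0.015     ]
wheel [ 0.50764765 -0.25233706  0.065     ]
pt [0.45022519 0.05630486 0.025     ]
pt [0.45082434 0.02714591 0.025     ]
pt [0.4251693  0.03777697 0.025     ]
```

```bash
cat > m.py <<'E'
from h import *
from scipy.spatial.transform import Rotation as R
def st():
    o=ctrl.get_obs(); return o
def to(p,yaw=None):
    o=ctrl.get_obs(); Q=R.from_euler('xyz',o['orientation'],degrees=True)
    d=Q.inv().apply(np.array(p)-o['tool_pos'])*1000
    t=[0,0,0] if yaw is None else (Q.inv()*R.from_euler('xyz',[180,0,yaw],degrees=True)).as_rotvec(degrees=True)
    print('t',round(o['clock'],2),'pos',np.round(o['tool_pos'],4),'ori',np.round(o['orientation'],2),'j',np.round(o['joint_pos'],1),'F',np.round(o['force'],1),'op',round(o['opening'],4),'gf',round(o['gripper_force'],1))
    print('shift',np.round(d,1),'turn',np.round(t,2))
E
python3 -c "
from m import *
to([.442,.0425,.12],-34.4)"
```

```text
t 0.1 pos [0.1674 0.6535 0.223 ] ori [ 1.7992e+02 -1.0000e-02 -1.4380e+01] j [ 92.1  20.6   0.6  -0.  -70.1 -16.5] F [-0.3 -0.4  1.2] op 0.0876 gf 0.0
shift [417.7 523.5 103.8] turn [ 8.000e-02 -2.000e-02  2.002e+01]
```

>>> move_arm([
  [[20,25,0],[0,0,2],0.2],
  [[50,63,0],[0,0,5],0.2],
  [[76,95,0],[0,0,8],0.2],
  [[102,127,0],[0,0,11],0.2],
  [[128,159,0],[0,0,14],0.2],
  [[154,191,0],[0,0,17],0.2],
  [[180,223,0],[0,0,20],0.2],
  [[206,255,0],[0,0,20],0.2],
  [[226,281,0],[0,0,20],0.2],
  [[236,295,0],[0,0,20],0.2],
])

```text
clock: 0.93
tool_pos: [0.3234, 0.3057, 0.2238]
orientation: [180.0, 0.0, -34.5]
force: [-0.3, -0.2, 0.1]
opening: 0.0701
gripper_force: 0.0
```

```bash
python3 -c "
from m import *
to([.442,.0425,.12],-34.4)"
```

```text
t 0.93 pos [0.3234 0.3057 0.2238] ori [ 1.7997e+02  1.0000e-02 -3.4450e+01] j [ 68.9  -1.8 -26.7  -0.  -65.1 -13.4] F [-0.3 -0.2  0.1] op 0.0701 gf 0.0
shift [246.8 149.9 103.9] turn [ 0.03  0.01 -0.05]
```

>>> move_arm([
  [[17,11,0],[0,0,0],0.2],
  [[48,29,0],[0,0,0],0.2],
  [[80,48,10],[0,0,0],0.2],
  [[112,68,25],[0,0,0],0.2],
  [[144,87,40],[0,0,0],0.2],
  [[176,107,55],[0,0,0],0.2],
  [[206,125,70],[0,0,0],0.2],
  [[232,141,85],[0,0,0],0.2],
  [[244,148,98],[0,0,0],0.2],
  [[247,150,104],[0,0,0],0.2],
])

```text
clock: 1.77
tool_pos: [0.4416, 0.0437, 0.1179]
orientation: [179.8, 0.1, -34.6]
force: [-0.1, -0.5, -0.0]
opening: 0.0701
gripper_force: 0.0
```

```bash
python3 -c "
from m import *
to([.442,.0425,.031],-34.4)
s=snap('top','t1');s=snap('scene','s1')
a=cv2.imread('pics/s1.png');b=cv2.imread('pics/t1.png')
c=lambda i,u,v:cv2.resize(i[v:v+120,u:u+130],None,fx=3,fy=3,interpolation=cv2.INTER_CUBIC)
cv2.imwrite('pics/c3.png',np.hstack([c(a,290,190),c(b,250,210)]))"
```

```text
t 1.77 pos [0.4416 0.0437 0.1179] ori [ 1.7984e+02  9.0000e-02 -3.4560e+01] j [ 31.2   4.6 -35.7  -0.  -49.9  24.2] F [-0.1 -0.5 -0. ] op 0.0701 gf 0.0
shift [ 1.2  0.5 86.9] turn [ 0.16  0.09 -0.16]
```

View pics/c3.png

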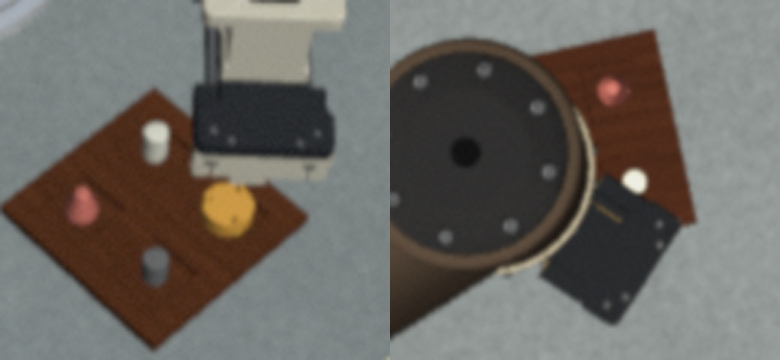

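The gripper hangs above the stilt, with the fingers either side of it (crop 190–320) and the props clear. I'll go down.

>>> move_arm([
  [[1,0,10],[0,0,0],0.2],
  [[1,0,30],[0,0,0],0.2],
  [[1,0,50],[0,0,0],0.2],
  [[1,0,65],[0,0,0],0.2],
  [[1,0,74],[0,0,0],0.2],
  [[1,0,80],[0,0,0],0.2],
  [[1,0,83],[0,0,0],0.2],
  [[1,0,85],[0,0,0],0.2],
  [[1,0,85],[0,0,0],0.2],
])

```text
clock: 2.62
tool_pos: [0.4432, 0.0463, 0.0352]
orientation: [-180.0, -0.0, -34.3]
force: [0.4, 0.7, 1.4]
opening: 0.0704
gripper_force: 0.0
```

```bash
python3 -c "
from m import *
to([.442,.0425,.0315],-34.4)"
```

```text
t 2.62 pos [0.4432 0.0463 0.0352] ori [-1.7997e+02 -2.0000e-02 -3.4330e+01] j [ 31.5  11.9 -41.3   0.  -36.7  24.2] F [0.4 0.7 1.4] op 0.0704 gf 0.0
shift [1.1 3.8 3.7] turn [-0.03 -0.02  0.07]
```

>>> move_arm([
  [[1,3,3],[0,0,0],0.2],
  [[1,3,3],[0,0,0],0.2],
  [[1,3,3],[0,0,0],0.2],
])

```text
clock: 2.87
tool_pos: [0.4421, 0.0425, 0.0321]
orientation: [-180.0, -0.0, -34.4]
force: [0.1, -1.0, -0.0]
opening: 0.0702
gripper_force: 0.0
```

```bash
python3 -c "
from m import *
to([.442,.0425,.0315],-34.4)
s=snap('scene','s2')
a=s['color']
cv2.imwrite('pics/c4.png',cv2.resize(a[200:310,290:400],None,fx=5,fy=5,interpolation=cv2.INTER_CUBIC))
to([.442,.0425,.0315],-34.4)"
```

```text
t 2.87 pos [0.4421 0.0425 0.0321] ori [-1.7998e+02 -1.0000e-02 -3.4390e+01] j [ 31.1  12.2 -41.6   0.  -36.2  24.5] F [ 0.1 -1.  -0. ] op 0.0702 gf 0.0
shift [-0.1  0.1  0.6] turn [-0.02 -0.01  0.01]
t 2.92 pos [0.4422 0.0426 0.0321] ori [-1.7997e+02 -1.0000e-02 -3.4380e+01] j [ 31.1  12.2 -41.6   0.  -36.2  24.5] F [ 0.5 -0.6  0.7] op 0.0704 gf 0.0
shift [-0.1  0.2  0.6] turn [-0.03 -0.01  0.02]
```

View pics/c4.png

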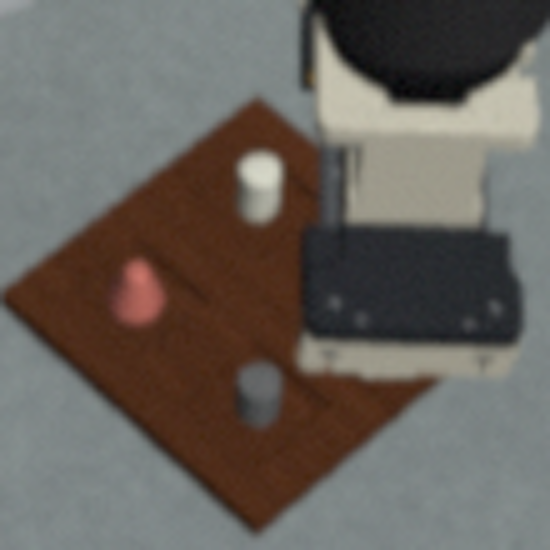

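The gripper hides the stilt, and both props and the cone stand undisturbed. I'll close.

>>> move_arm([
  [[0,0,1],[0,0,0],0.4],
  [[0,0,1],[0,0,0],0.6],
  [[0,0,1],[0,0,0],0.7],
  [[0,0,1],[0,0,0],0.8],
  [[0,0,1],[0,0,0],0.8],
  [[0,0,1],[0,0,0],0.8],
  [[0,0,1],[0,0,0],0.8],
])

```text
clock: 3.5
tool_pos: [0.4421, 0.0427, 0.0309]
orientation: [180.0, 0.0, -34.4]
force: [-0.4, -0.2, 0.4]
opening: 0.029
gripper_force: 0.0
```

```bash
python3 -c "
from m import *
to([.442,.0425,.0315],-34.4)"
```

```text
t 3.5 pos [0.4421 0.0427 0.0309] ori [180.     0.   -34.36] j [ 31.1  12.3 -41.7   0.  -36.   24.5] F [-0.4 -0.2  0.4] op 0.029 gf 0.0
shift [ 0.   0.2 -0.6] turn [0.   0.   0.04]
```

>>> move_arm([
  [[0,0,0],[0,0,0],0.8],
  [[0,0,0],[0,0,0],0.8],
])

```text
clock: 3.67
tool_pos: [0.4421, 0.0426, 0.0309]
orientation: [180.0, -0.0, -34.4]
force: [-0.0, 0.4, -0.3]
opening: 0.019
gripper_force: 0.0
```

>>> move_arm([
  [[0,0,0],[0,0,0],0.2],
  [[0,0,0],[0,0,0],0.2],
  [[0,0,0],[0,0,0],0.2],
  [[0,0,0],[0,0,0],0.2],
  [[0,0,0],[0,0,0],0.2],
  [[0,0,-10],[0,0,0],0.2],
  [[0,0,-35],[0,0,0],0.2],
  [[0,0,-60],[0,0,0],0.2],
  [[0,0,-80],[0,0,0],0.2],
  [[0,0,-90],[0,0,0],0.2],
])

```text
clock: 4.5
tool_pos: [0.4432, 0.0431, 0.1234]
orientation: [-179.8, -0.1, -34.3]
force: [0.8, 0.7, 0.5]
opening: 0.0697
gripper_force: 0.0
```

```bash
python3 -c "
from m import *
to([.442,.0425,.0315],-34.4)
s=snap('scene','s3'); snap('top','t3')
a=s['color']
x=cv2.resize(a[180:310,290:400],None,fx=4.5,fy=4.5,interpolation=cv2.INTER_CUBIC)
cv2.imwrite('pics/c5.png',x)"
```

```text
t 4.5 pos [0.4432 0.0431 0.1234] ori [-1.7984e+02 -1.1000e-01 -3.4350e+01] j [ 31.1   4.1 -35.4   0.  -50.3  24.5] F [0.8 0.7 0.5] op 0.0697 gf 0.0
shift [-0.8  1.4 91.9] turn [-0.16 -0.11  0.05]
```

View pics/c5.png

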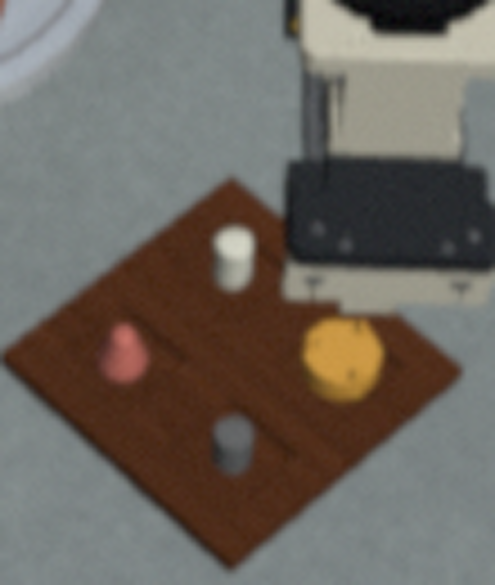

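```bash
python3 -c "
from m import *
f=lambda X:(np.round((proj('s3',X)-[290,180])*4.5),np.round(proj('s3',X),1))
p=np.array([.4425,.0427,.1234]);y=np.array([-.565,-.825,0])
for n,q in dict(tcp=p,tip=p-[0,0,.019],tipA=p-[0,0,.019]-y*.045,tipB=p-[0,0,.019]+y*.045,body=p+[0,0,.047],bodyf=p+[0,0,.047]-y*.096,stilt=[.442,.0425,.02]).items(): print(n,*f(q))
b=cv2.imread('pics/t3.png');a=cv2.imread('pics/s3.png')
x=cv2.resize(b[180:330,230:360],None,fx=4,fy=4,interpolation=cv2.INTER_CUBIC)
cv2.imwrite('pics/c6.png',x)
f=lambda X:(np.round((proj('t3',X)-[230,180])*4))
for n,q in dict(tcp=p,tip=p-[0,0,.019],tipA=p-[0,0,.019]-y*.045,tipB=p-[0,0,.019]+y*.045,bodyf=p+[0,0,.047]-y*.096,bodyb=p+[0,0,.047]+y*.096,stilt=[.442,.0425,.02]).items(): print(n,f(q))
"
```

```text
tcp [362. 217.] [370.4 228.3]
tip [358. 244.] [369.5 234.1]
tipA [360. 331.] [369.9 253.5]
tipB [356. 160.] [369.  215.6]
body [372. 149.] [372.8 213.2]
bodyf [378. 345.] [374.  256.7]
stilt [341. 351.] [365.8 258.1]
tcp [271. 379.]
tip [273. 381.]
tipA [200. 333.]
tipB [345. 428.]
bodyf [102. 269.]
bodyb [431. 484.]
stilt [281. 387.]
```

View pics/c6.png

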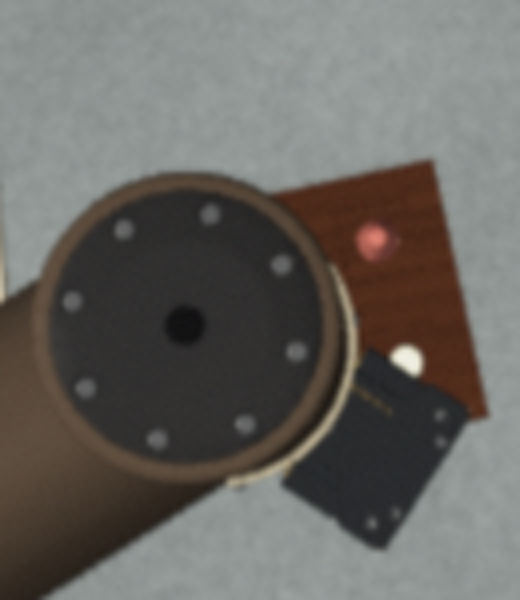

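The stilt is unmoved. Body and finger edges in the scene crop (fingertip nub at about (367,312)) sit higher than the geometry predicts, so the tips passed over the disc. I'll go lower in small, force-checked steps.

>>> move_arm([
  [[-1,0,15],[0,0,0],0.2],
  [[-1,0,40],[0,0,0],0.2],
  [[-1,0,65],[0,0,0],0.2],
  [[-1,0,80],[0,0,0],0.2],
  [[-1,0,88],[0,0,0],0.2],
  [[-1,0,91],[0,0,0],0.2],
  [[-1,0,91],[0,0,0],0.2],
  [[-1,0,92],[0,0,0],0.2],
  [[-1,0,93],[0,0,0],0.2],
  [[-1,0,93],[0,0,0],0.2],
])

```text
clock: 5.43
tool_pos: [0.4417, 0.0435, 0.0285]
orientation: [-179.9, -0.0, -34.4]
force: [-0.2, 1.0, 0.1]
opening: 0.07
gripper_force: 0.0
```

>>> move_arm([
  [[0,0,1],[0,0,0],0.2],
  [[0,0,1],[0,0,0],0.2],
  [[0,0,2],[0,0,0],0.2],
  [[0,0,2],[0,0,0],0.2],
])

```text
clock: 5.77
tool_pos: [0.4413, 0.0432, 0.0259]
orientation: [-180.0, -0.0, -34.4]
force: [0.2, 0.2, -0.2]
opening: 0.0699
gripper_force: 0.0
```

>>> move_arm([
  [[0,0,1],[0,0,0],0.2],
  [[0,0,2],[0,0,0],0.2],
  [[0,0,3],[0,0,0],0.2],
  [[0,0,3],[0,0,0],0.2],
])

```text
clock: 6.1
tool_pos: [0.4411, 0.0432, 0.0226]
orientation: [180.0, 0.0, -34.4]
force: [0.2, -0.9, 0.5]
opening: 0.07
gripper_force: 0.0
```

>>> move_arm([
  [[0,0,1],[0,0,0],0.2],
  [[0,0,2],[0,0,0],0.2],
  [[0,0,3],[0,0,0],0.2],
  [[0,0,3],[0,0,0],0.2],
])

```text
clock: 6.43
tool_pos: [0.4411, 0.0432, 0.0196]
orientation: [180.0, 0.0, -34.4]
force: [0.2, -0.4, -0.8]
opening: 0.0703
gripper_force: 0.0
```

>>> move_arm([
  [[0,0,1],[0,0,0],0.2],
  [[0,0,2],[0,0,0],0.2],
  [[0,0,2],[0,0,0],0.2],
])

```text
clock: 6.68
tool_pos: [0.4412, 0.0432, 0.0177]
orientation: [180.0, 0.0, -34.4]
force: [-0.6, -0.5, 0.6]
opening: 0.0696
gripper_force: 0.0
```

>>> move_arm([
  [[0,0,1],[0,0,0],0.2],
  [[0,0,2],[0,0,0],0.2],
  [[0,0,2],[0,0,0],0.2],
])

```text
clock: 6.93
tool_pos: [0.4412, 0.0432, 0.0157]
orientation: [180.0, 0.0, -34.4]
force: [0.1, 0.9, 0.2]
opening: 0.0704
gripper_force: 0.0
```

>>> move_arm([
  [[0,0,1],[0,0,0],0.2],
  [[0,0,2],[0,0,0],0.2],
  [[0,0,2],[0,0,0],0.2],
])

```text
clock: 7.18
tool_pos: [0.4412, 0.0432, 0.0137]
orientation: [180.0, 0.0, -34.4]
force: [-0.1, 0.4, -0.6]
opening: 0.0701
gripper_force: 0.0
```

>>> move_arm([
  [[0,0,0],[0,0,0],0.4],
  [[0,0,0],[0,0,0],0.5],
  [[0,0,0],[0,0,0],0.6],
  [[0,0,0],[0,0,0],0.65],
  [[0,0,0],[0,0,0],0.65],
  [[0,0,0],[0,0,0],0.65],
  [[0,0,0],[0,0,0],0.65],
])

```text
clock: 7.77
tool_pos: [0.4412, 0.0432, 0.0139]
orientation: [180.0, 0.0, -34.4]
force: [-0.6, -0.5, 0.7]
opening: 0.0336
gripper_force: 30.0
```

>>> move_arm([
  [[0,0,0],[0,0,0],0.2],
  [[0,0,0],[0,0,0],0.2],
  [[0,0,0],[0,0,0],0.2],
  [[0,0,0],[0,0,0],0.2],
  [[0,0,1],[0,0,0],0.2],
  [[0,0,2],[0,0,0],0.2],
  [[0,0,2],[0,0,0],0.2],
])

```text
clock: 8.35
tool_pos: [0.4411, 0.0432, 0.0117]
orientation: [180.0, 0.0, -34.4]
force: [-0.3, -0.1, -0.0]
opening: 0.0695
gripper_force: 0.0
```

>>> move_arm([
  [[0,0,1],[0,0,0],0.2],
  [[0,0,2],[0,0,0],0.2],
  [[0,0,2],[0,0,0],0.2],
])

```text
clock: 8.6
tool_pos: [0.4411, 0.0432, 0.0096]
orientation: [180.0, 0.0, -34.4]
force: [0.4, 0.1, -0.5]
opening: 0.0702
gripper_force: 0.0
```

>>> move_arm([
  [[0,0,1],[0,0,0],0.2],
  [[0,0,2],[0,0,0],0.2],
  [[0,0,2],[0,0,0],0.2],
])

```text
clock: 8.85
tool_pos: [0.4412, 0.0432, 0.0077]
orientation: [180.0, 0.0, -34.4]
force: [-0.1, 0.1, 0.2]
opening: 0.07
gripper_force: 0.0
```

>>> move_arm([
  [[0,0,0],[0,0,0],0.4],
  [[0,0,0],[0,0,0],0.5],
  [[0,0,0],[0,0,0],0.6],
  [[0,0,0],[0,0,0],0.65],
  [[0,0,0],[0,0,0],0.65],
  [[0,0,0],[0,0,0],0.65],
  [[0,0,0],[0,0,0],0.65],
])

```text
clock: 9.43
tool_pos: [0.4413, 0.0432, 0.0079]
orientation: [180.0, -0.0, -34.4]
force: [0.5, -0.0, 0.2]
opening: 0.0348
gripper_force: 30.0
```

```bash
python3 -c "
from m import *
to([.442,.0425,.0315],-34.4)
s=snap('scene','s4'); a=s['color']
t=snap('top','t4')['color']
x=cv2.resize(a[205:285,310:430],None,fx=5,fy=5,interpolation=cv2.INTER_CUBIC)
y=cv2.resize(t[205:305,235:355],(600,500))[:200]
cv2.imwrite('pics/c7.png',x)
# stilt-yellow pixels in s0,s3,s4
for f in ('scene0','s3','s4','top0','t3','t4'):
    h=cv2.cvtColor(cv2.imread('pics/%s.png'%f),cv2.COLOR_BGR2HSV)
    m=cv2.inRange(h,(12,150,120),(28,255,255)); m2=np.zeros_like(m)
    if f[0]=='s': m2[235:285,340:390]=m[235:285,340:390]
    else: m2[260:295,285:320]=m[260:295,285:320]
    ys,xs=np.nonzero(m2); print(f,len(xs),xs.mean() if len(xs) else 0,ys.mean() if len(xs) else 0)
"
```

```text
t 9.43 pos [0.4413 0.0432 0.0079] ori [180.    -0.   -34.37] j [ 31.2  14.7 -43.1   0.  -32.2  24.4] F [ 0.5 -0.   0.2] op 0.0348 gf 30.0
shift [  1.    0.2 -23.6] turn [ 0.   -0.    0.03]
scene0 247 365.9514170040486 258.7773279352227
s3 252 365.9484126984127 258.92857142857144
s4 0 0 0
top0 219 299.972602739726 276.93150684931504
t3 0 0 0
t4 0 0 0
```

View pics/c7.png

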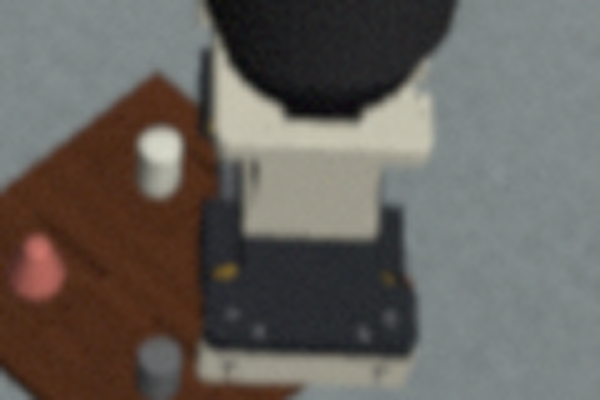

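The gripper is closed on the stilt (30 N), and the props and cone are undisturbed. The tips stand about 20–25 mm higher than reported, so I'll set heights from contact. I'll lift.

>>> move_arm([
  [[0,0,-2],[0,0,0],0.65],
  [[0,0,-6],[0,0,0],0.65],
  [[0,0,-14],[0,0,0],0.65],
  [[0,0,-26],[0,0,0],0.65],
  [[0,0,-40],[0,0,0],0.65],
  [[0,0,-52],[0,0,0],0.65],
  [[0,0,-60],[0,0,0],0.65],
  [[0,0,-64],[0,0,0],0.65],
  [[0,0,-65],[0,0,0],0.65],
])

```text
clock: 10.28
tool_pos: [0.4417, 0.0434, 0.0738]
orientation: [-179.9, -0.0, -34.4]
force: [0.2, 0.7, -0.2]
opening: 0.0349
gripper_force: 30.0
```

```bash
python3 -c "
from m import *
to([.4498,.2795,.073],-34.4)"
```

```text
t 10.28 pos [0.4417 0.0434 0.0738] ori [-1.7991e+02 -4.0000e-02 -3.4370e+01] j [ 31.2   8.1 -39.1   0.  -42.7  24.4] F [ 0.2  0.7 -0.2] op 0.0349 gf 30.0
shift [-126.5 -199.4    1. ] turn [-0.09 -0.04  0.03]
```

>>> move_arm([
  [[-8,-12,0],[0,0,0],0.65],
  [[-24,-37,0],[0,0,0],0.65],
  [[-42,-66,0],[0,0,0],0.65],
  [[-61,-95,0],[0,0,0],0.65],
  [[-79,-124,0],[0,0,0],0.65],
  [[-97,-152,0],[0,0,0],0.65],
  [[-112,-175,0],[0,0,0],0.65],
  [[-121,-190,0],[0,0,0],0.65],
  [[-127,-198,0],[0,0,0],0.65],
  [[-128,-200,0],[0,0,0],0.65],
])

```text
clock: 11.12
tool_pos: [0.4482, 0.2814, 0.0722]
orientation: [179.9, 0.0, -34.3]
force: [0.4, 0.2, 0.3]
opening: 0.0348
gripper_force: 30.0
```

>>> move_arm([
  [[0,0,5],[0,0,0],0.65],
  [[0,0,15],[0,0,0],0.65],
  [[0,0,28],[0,0,0],0.65],
  [[0,0,40],[0,0,0],0.65],
  [[0,0,48],[0,0,0],0.65],
  [[0,0,52],[0,0,0],0.65],
  [[0,0,53],[0,0,0],0.65],
  [[0,0,53],[0,0,0],0.65],
])

```text
clock: 11.78
tool_pos: [0.4485, 0.28, 0.0196]
orientation: [180.0, -0.0, -34.4]
force: [1.5, -0.5, 0.0]
opening: 0.0349
gripper_force: 30.0
```

```bash
python3 -c "
from m import *
to([.449,.280,.0169],-34.4)"
```

```text
t 11.78 pos [0.4485 0.28   0.0196] ori [179.96  -0.   -34.4 ] j [ 53.2  20.  -31.7   0.  -38.3   2.4] F [ 1.5 -0.5  0. ] op 0.0349 gf 30.0
shift [ 0.4 -0.3  2.7] turn [ 0.04 -0.    0.  ]
```

>>> move_arm([
  [[0,0,1],[0,0,0],0.65],
  [[0,0,1.5],[0,0,0],0.65],
  [[0,0,2],[0,0,0],0.65],
  [[0,0,2],[0,0,0],0.65],
])

```text
clock: 12.12
tool_pos: [0.4486, 0.2808, 0.0181]
orientation: [-180.0, -0.0, -34.4]
force: [0.4, 0.2, -0.7]
opening: 0.0349
gripper_force: 30.0
```

>>> move_arm([
  [[0,0,0.5],[0,0,0],0.65],
  [[0,0,1],[0,0,0],0.65],
  [[0,0,1],[0,0,0],0.65],
])

```text
clock: 12.37
tool_pos: [0.4486, 0.2807, 0.0169]
orientation: [-180.0, -0.0, -34.4]
force: [-0.0, -0.2, 0.7]
opening: 0.0345
gripper_force: 30.0
```

>>> move_arm([
  [[0,0,0.5],[0,0,0],0.65],
  [[0,0,0.5],[0,0,0],0.65],
  [[0,0,1],[0,0,0],0.65],
  [[0,0,1],[0,0,0],0.65],
])

```text
clock: 12.7
tool_pos: [0.4486, 0.2806, 0.0168]
orientation: [-180.0, -0.0, -34.3]
force: [-3.4, -1.3, 11.9]
opening: 0.0347
gripper_force: 30.0
```

>>> move_arm([
  [[0,0,0.5],[0,0,0],0.65],
  [[0,0,0.5],[0,0,0],0.65],
  [[0,0,1],[0,0,0],0.65],
  [[0,0,1],[0,0,0],0.65],
])

```text
clock: 13.03
tool_pos: [0.4486, 0.2807, 0.0167]
orientation: [-180.0, -0.0, -34.3]
force: [-8.0, -3.1, 21.4]
opening: 0.0349
gripper_force: 30.0
```

>>> move_arm([
  [[0,0,-1],[0,0,0],0.65],
  [[0,0,-2],[0,0,0],0.65],
  [[0,0,-2],[0,0,0],0.2],
  [[0,0,-2],[0,0,0],0.2],
  [[0,0,-2],[0,0,0],0.2],
  [[0,0,-2],[0,0,0],0.2],
  [[0,0,-2],[0,0,0],0.2],
  [[0,0,-8],[0,0,0],0.2],
  [[0,0,-30],[0,0,0],0.2],
  [[0,0,-65],[0,0,0],0.2],
])

```text
clock: 13.87
tool_pos: [0.4469, 0.2787, 0.078]
orientation: [179.6, 0.0, -34.4]
force: [-0.0, 1.4, 0.2]
opening: 0.0697
gripper_force: 0.0
```

```bash
python3 -c "
from m import *
to([.452,-.18,.200],-34.4)"
```

```text
t 13.87 pos [0.4469 0.2787 0.078 ] ori [ 1.7962e+02  5.0000e-02 -3.4400e+01] j [ 53.3  15.2 -28.5  -0.  -46.7   2.3] F [-0.   1.4  0.2] op 0.0697 gf 0.0
shift [ 263.3  376.4 -119.7] turn [ 0.38  0.05 -0.  ]
```

>>> move_arm([
  [[0,0,-15],[0,0,0],0.2],
  [[8,12,-40],[0,0,0],0.2],
  [[20,30,-70],[0,0,0],0.2],
  [[38,56,-95],[0,0,0],0.2],
  [[60,88,-110],[0,0,0],0.2],
  [[83,122,-120],[0,0,0],0.2],
  [[106,155,-122],[0,0,0],0.2],
  [[128,186,-122],[0,0,0],0.2],
  [[144,210,-122],[0,0,0],0.2],
  [[152,222,-122],[0,0,0],0.2],
])

```text
clock: 14.7
tool_pos: [0.4478, 0.0087, 0.2026]
orientation: [-180.0, -0.0, -34.5]
force: [-0.7, 0.2, 0.6]
opening: 0.0704
gripper_force: 0.0
```

```bash
python3 -c "
from m import *
to([.4468,-.2826,.200],-34.4)
s=snap('scene','s5')['color']; t=snap('top','t5')['color']
cs=[]
for f,im,off in (('s5',s,None),('t5',t,None)):
    h=cv2.cvtColor(im,cv2.COLOR_BGR2HSV)
    m=cv2.inRange(h,(12,140,110),(28,255,255)); n,l,st_,c=cv2.connectedComponentsWithStats(m)
    c0=proj(f,[.4495,.2795,.03])
    for i in range(1,n):
        if st_[i][4]>60 and np.hypot(*(c[i]-c0))<40: print(f,'stilt',st_[i],c[i],'exp',proj(f,[.4495,.2795,.029]), atz(f,*c[i],.026 if f[0]=='s' else .028))
    r=cv2.inRange(h,(0,120,80),(8,255,230))|cv2.inRange(h,(172,120,80),(180,255,230)); 
    m2=np.zeros_like(r); x,y=int(c0[0]),int(c0[1]); m2[y-32:y+32,x-32:x+32]=255; r&=m2
    pts=cv2.findNonZero(r); e=cv2.fitEllipse(cv2.convexHull(pts)); print(f,'circle',e,atz(f,*e[0],.015))
"
```

```text
t 14.7 pos [0.4478 0.0087 0.2026] ori [-1.7997e+02 -2.0000e-02 -3.4470e+01] j [ 26.5  -0.5 -28.4   0.  -62.   29.1] F [-0.7  0.2  0.6] op 0.0704 gf 0.0
shift [164.  240.8   2.5] turn [-0.03 -0.02 -0.07]
s5 stilt [428 342  19  19 266] [437.2443609  350.71052632] exp [437.42717184 348.4055859 ] [0.45136784 0.28212023 0.026     ]
s5 circle ((435.81005859375, 351.5443115234375), (37.846683502197266, 44.401649475097656), 117.08078002929688) [0.44975678 0.27909569 0.015     ]
t5 circle ((192.7975311279297, 271.3583984375), (24.94232940673828, 31.23430824279785), 60.684059143066406) [0.45976068 0.28462766 0.015     ]
```

>>> move_arm([
  [[12,18,0],[0,0,0],0.2],
  [[32,48,0],[0,0,0],0.2],
  [[54,80,0],[0,0,0],0.2],
  [[76,112,0],[0,0,0],0.2],
  [[98,144,0],[0,0,0],0.2],
  [[120,176,0],[0,0,0],0.2],
  [[140,205,0],[0,0,0],0.2],
  [[154,226,0],[0,0,0],0.2],
  [[161,237,0],[0,0,0],0.2],
  [[164,241,0],[0,0,0],0.2],
])

```text
clock: 15.63
tool_pos: [0.448, -0.2814, 0.2017]
orientation: [180.0, 0.0, -34.5]
force: [0.7, 0.6, 0.3]
opening: 0.0704
gripper_force: 0.0
```

>>> move_arm([
  [[0,0,0],[0,0,0],0.2],
  [[0,0,0],[0,0,0],0.2],
])

```text
clock: 15.8
tool_pos: [0.4481, -0.2794, 0.2018]
orientation: [-180.0, 0.0, -34.4]
force: [-0.2, 0.0, 0.2]
opening: 0.0703
gripper_force: 0.0
```

```bash
python3 -c "
from m import *
to([.4468,-.2826,.122],-34.4)
s=snap('scene','s6')['color']; t=snap('top','t6')['color']
K={'blue':((98,120,40),(118,255,255),(205,100,115,110)),'stilt':((12,140,110),(28,255,255),None)}
for f,im in (('scene0',cv2.imread('pics/scene0.png')),('s6',s),('top0',cv2.imread('pics/top0.png')),('t6',t)):
    h=cv2.cvtColor(im,cv2.COLOR_BGR2HSV)
    for k,lo,hi,X in (('stilt',(12,140,110),(28,255,255),[.4495,.2795,.025]),('stilt_old',(12,140,110),(28,255,255),[.442,.0425,.02]),('blue',(98,110,40),(118,255,255),[.4468,-.2826,.1]),('brown',(0,150,80),(11,255,255),[.514,-.185,.1])):
        m=cv2.inRange(h,lo,hi); n,l,q,c=cv2.connectedComponentsWithStats(m); c0=proj(f,X)
        for i in range(1,n):
            if q[i][4]>60 and np.hypot(*(c[i]-c0))<25: print(f,k,q[i],np.round(c[i],1),np.round(c0,1))
"
```

```text
t 15.8 pos [ 0.4481 -0.2794  0.2018] ori [-1.800e+02  2.000e-02 -3.438e+01] j [-10.7   7.6 -19.6  -0.  -62.7  66.3] F [-0.2  0.   0.2] op 0.0703 gf 0.0
shift [ 0.8  3.4 79.8] turn [-0.    0.02  0.02]
scene0 stilt_old [357 250  18  19 257] [365.8 258.9] [365.8 258.1]
scene0 blue [270 110  24  41 623] [281.  132.7] [280.9 132.9]
scene0 brown [265 151  25  41 650] [277.1 174.8] [277.3 174.2]
s6 stilt [428 342  19  19 267] [437.3 350.7] [437.  349.3]
s6 blue [270 114  24  37 595] [281.1 133.5] [280.9 132.9]
s6 brown [265 151  25  41 651] [277.1 174.8] [277.3 174.2]
top0 stilt_old [292 269  17  17 230] [299.9 276.9] [300.3 276.9]
top0 blue [441 258  25  25 438] [452.1 269.9] [454.3 269.4]
top0 brown [394 227  24  25 424] [405.  239.6] [406.5 238.5]
t6 stilt [186 269  14  13 147] [192.8 275.1] [194.  275.7]
t6 blue [441 272  21  11 142] [450.7 276.8] [454.3 269.4]
```

The blue and brown vases have not moved, and the stilt is within the circle. I'll descend over the blue vase's neck.

>>> move_arm([
  [[1,3,5],[0,0,0],0.2],
  [[1,3,15],[0,0,0],0.2],
  [[1,3,28],[0,0,0],0.2],
  [[1,3,42],[0,0,0],0.2],
  [[1,3,56],[0,0,0],0.2],
  [[1,3,67],[0,0,0],0.2],
  [[1,3,74],[0,0,0],0.2],
  [[1,3,78],[0,0,0],0.2],
  [[1,3,80],[0,0,0],0.2],
  [[1,3,80],[0,0,0],0.2],
])

```text
clock: 16.73
tool_pos: [0.4471, -0.2829, 0.1216]
orientation: [180.0, 0.0, -34.4]
force: [-0.4, -1.3, -0.2]
opening: 0.0705
gripper_force: 0.0
```

```bash
python3 -c "
from m import *
to([.4468,-.2826,.122],-34.4)
print(tri(('s6',437.3,349.9),('t6',193.2,275.1)))
for z in (.026,.029): print(atz('s6',437.3,349.9,z),atz('t6',193.2,275.1,z))"
```

```text
t 16.73 pos [ 0.4471 -0.2829  0.1216] ori [ 1.7999e+02  2.0000e-02 -3.4360e+01] j [-11.1  12.2 -25.6   0.  -52.2  66.7] F [-0.4 -1.3 -0.2] op 0.0705 gf 0.0
shift [-0.4 -0.1 -0.4] turn [0.01 0.02 0.04]
(array([0.45069445, 0.28096383, 0.02666532]), [np.float64(0.0001879203719566521), np.float64(0.000187920371956826)])
[0.45024857 0.2809077  0.026     ] [0.45085644 0.28099281 0.026     ]
[0.45160096 0.28171067 0.029     ] [0.45072622 0.28025189 0.029     ]
```

>>> move_arm([
  [[0,0,0],[0,0,0],0.35],
  [[0,0,0],[0,0,0],0.45],
  [[0,0,0],[0,0,0],0.55],
  [[0,0,0],[0,0,0],0.6],
  [[0,0,0],[0,0,0],0.65],
  [[0,0,0],[0,0,0],0.7],
  [[0,0,0],[0,0,0],0.75],
  [[0,0,0],[0,0,0],0.75],
  [[0,0,0],[0,0,0],0.75],
])

```text
clock: 17.48
tool_pos: [0.4471, -0.2832, 0.1221]
orientation: [180.0, -0.0, -34.4]
force: [-1.1, -0.6, 2.4]
opening: 0.0251
gripper_force: 33.9
```

```bash
python3 -c "
from m import *
to([.4468,-.2826,.122],-34.4)
im=snap('scene','s7')['color'];h=cv2.cvtColor(im,cv2.COLOR_BGR2HSV)
m=cv2.inRange(h,(98,110,40),(118,255,255)); n,l,q,c=cv2.connectedComponentsWithStats(m)
for i in range(1,n):
    if q[i][4]>60 and np.hypot(*(c[i]-[281,133]))<40: print(q[i],c[i])"
```

```text
t 17.48 pos [ 0.4471 -0.2832  0.1221] ori [ 1.7999e+02 -1.0000e-02 -3.4370e+01] j [-11.1  12.2 -25.6   0.  -52.2  66.7] F [-1.1 -0.6  2.4] op 0.0251 gf 33.9
shift [-0.6 -0.3  0.1] turn [ 0.01 -0.01  0.03]
[269 134  25  17 316] [281.33227848 140.9556962 ]
```

>>> move_arm([
  [[0,0,-1],[0,0,0],0.75],
  [[0,0,-4],[0,0,0],0.75],
  [[0,0,-10],[0,0,0],0.75],
  [[0,0,-20],[0,0,0],0.75],
  [[0,0,-35],[0,0,0],0.75],
  [[0,0,-52],[0,0,0],0.75],
  [[0,0,-70],[0,0,0],0.75],
  [[0,0,-87],[0,0,0],0.75],
  [[0,0,-100],[0,0,0],0.75],
  [[0,0,-108],[0,0,0],0.75],
])

```text
clock: 18.37
tool_pos: [0.4478, -0.2833, 0.2325]
orientation: [-179.9, -0.2, -34.4]
force: [-0.3, -0.1, -0.2]
opening: 0.0251
gripper_force: 33.8
```

```bash
python3 -c "
from m import *
to([.4502,.2796,.228],-34.4)"
```

```text
t 18.37 pos [ 0.4478 -0.2833  0.2325] ori [-1.7995e+02 -1.7000e-01 -3.4360e+01] j [-11.1   6.4 -16.9   0.  -66.5  66.7] F [-0.3 -0.1 -0.2] op 0.0251 gf 33.8
shift [-315.7 -466.     4. ] turn [-0.05 -0.17  0.04]
```

>>> move_arm([
  [[-4,-6,0],[0,0,0],0.75],
  [[-12,-18,0],[0,0,0],0.75],
  [[-25,-37,0],[0,0,0],0.75],
  [[-42,-62,0],[0,0,0],0.75],
  [[-60,-89,0],[0,0,0],0.75],
  [[-78,-115,0],[0,0,0],0.75],
  [[-96,-142,0],[0,0,0],0.75],
  [[-114,-168,0],[0,0,0],0.75],
  [[-132,-195,0],[0,0,0],0.75],
  [[-150,-221,0],[0,0,0],0.75],
])

```text
clock: 19.2
tool_pos: [0.4471, -0.0141, 0.2293]
orientation: [180.0, 0.0, -34.4]
force: [1.5, 0.2, -1.4]
opening: 0.0249
gripper_force: 33.8
```

>>> move_arm([
  [[-18,-27,0],[0,0,0],0.75],
  [[-36,-53,0],[0,0,0],0.75],
  [[-54,-80,0],[0,0,0],0.75],
  [[-72,-106,0],[0,0,0],0.75],
  [[-90,-133,0],[0,0,0],0.75],
  [[-108,-159,0],[0,0,0],0.75],
  [[-126,-186,0],[0,0,0],0.75],
  [[-142,-210,0],[0,0,0],0.75],
  [[-154,-228,0],[0,0,0],0.75],
  [[-162,-240,0],[0,0,0],0.75],
])

```text
clock: 20.03
tool_pos: [0.4489, 0.2757, 0.2289]
orientation: [179.9, 0.0, -34.3]
force: [0.4, 0.3, -1.3]
opening: 0.0248
gripper_force: 33.8
```

>>> move_arm([
  [[-2,-3,2],[0,0,0],0.75],
  [[-3,-4,10],[0,0,0],0.75],
  [[-3,-4,22],[0,0,0],0.75],
  [[-3,-4,38],[0,0,0],0.75],
  [[-3,-4,55],[0,0,0],0.75],
  [[-3,-4,72],[0,0,0],0.75],
  [[-3,-4,86],[0,0,0],0.75],
  [[-3,-4,96],[0,0,0],0.75],
  [[-3,-4,100],[0,0,0],0.75],
  [[-3,-4,100],[0,0,0],0.75],
])

```text
clock: 20.87
tool_pos: [0.4492, 0.2775, 0.1288]
orientation: [179.9, 0.0, -34.4]
force: [-0.7, -0.1, -0.8]
opening: 0.0247
gripper_force: 33.8
```

```bash
python3 -c "
from m import *
to([.4502,.2796,.091],-34.4)
s=snap('scene','s8')['color']
h=cv2.cvtColor(s,cv2.COLOR_BGR2HSV)
for k,lo,hi in (('stilt',(12,140,110),(28,255,255)),('blue',(98,110,40),(118,255,255))):
    m=cv2.inRange(h,lo,hi); n,l,q,c=cv2.connectedComponentsWithStats(m)
    for i in range(1,n):
        if q[i][4]>40 and np.hypot(*(c[i]-[437,340]))<60: print(k,q[i],c[i])
print(proj('s8',[.4502,.2796,.034+.022+.03]))
cv2.imwrite('pics/c8.png',cv2.resize(s[260:400,360:520],None,fx=4.2,fy=4.2,interpolation=cv2.INTER_CUBIC))"
```

```text
t 20.87 pos [0.4492 0.2775 0.1288] ori [ 1.7989e+02  1.0000e-02 -3.4410e+01] j [ 53.   11.7 -25.2  -0.  -53.2   2.6] F [-0.7 -0.1 -0.8] op 0.0247 gf 33.8
shift [-0.3 -2.4 37.8] turn [ 0.11  0.01 -0.01]
stilt [429 345  17  16 139] [435.28776978 353.50359712]
blue [430 321  11  25 173] [434.57803468 333.77456647]
[443.03965952 334.73635148]
```

>>> move_arm([
  [[0,-1,3],[0,0,0],0.75],
  [[0,-2,9],[0,0,0],0.75],
  [[0,-2,17],[0,0,0],0.75],
  [[0,-2,24],[0,0,0],0.75],
  [[0,-2,29],[0,0,0],0.75],
  [[0,-2,31],[0,0,0],0.75],
  [[0,-2,32],[0,0,0],0.75],
  [[0,-2,32],[0,0,0],0.75],
  [[0,-2,32],[0,0,0],0.75],
])

```text
clock: 21.67
tool_pos: [0.4508, 0.2804, 0.098]
orientation: [-180.0, -0.0, -34.4]
force: [-0.1, -0.2, -1.0]
opening: 0.025
gripper_force: 33.8
```

```bash
python3 -c "
from m import *
to([.4502,.2796,.091],-34.4)"
```

```text
t 21.67 pos [0.4508 0.2804 0.098 ] ori [-1.7999e+02 -1.0000e-02 -3.4360e+01] j [ 53.1  13.9 -27.    0.  -49.    2.6] F [-0.1 -0.2 -1. ] op 0.025 gf 33.8
shift [-0.1  1.   7. ] turn [-0.01 -0.01  0.04]
```

>>> move_arm([
  [[0,1,1],[0,0,0],0.75],
  [[0,1,2],[0,0,0],0.75],
  [[0,1,3],[0,0,0],0.75],
  [[0,1,4],[0,0,0],0.75],
  [[0,1,5],[0,0,0],0.75],
  [[0,1,5],[0,0,0],0.75],
  [[0,1,5],[0,0,0],0.75],
])

```text
clock: 22.25
tool_pos: [0.4502, 0.2794, 0.0928]
orientation: [180.0, -0.0, -34.4]
force: [-0.6, -0.0, -1.6]
opening: 0.0248
gripper_force: 33.8
```

>>> move_arm([
  [[0,0,0.5],[0,0,0],0.75],
  [[0,0,1],[0,0,0],0.75],
  [[0,0,1.5],[0,0,0],0.75],
  [[0,0,1.5],[0,0,0],0.75],
])

```text
clock: 22.58
tool_pos: [0.4501, 0.2794, 0.0912]
orientation: [180.0, 0.0, -34.4]
force: [-1.1, 0.1, -1.8]
opening: 0.0251
gripper_force: 33.8
```

>>> move_arm([
  [[0,0,0.5],[0,0,0],0.75],
  [[0,0,0.5],[0,0,0],0.75],
  [[0,0,0.5],[0,0,0],0.75],
])

```text
clock: 22.83
tool_pos: [0.4503, 0.2795, 0.091]
orientation: [-180.0, -0.0, -34.4]
force: [-0.1, -0.5, -0.3]
opening: 0.0251
gripper_force: 33.8
```

>>> move_arm([
  [[0,0,0.5],[0,0,0],0.75],
  [[0,0,0.5],[0,0,0],0.75],
  [[0,0,0.5],[0,0,0],0.75],
])

```text
clock: 23.08
tool_pos: [0.4504, 0.2795, 0.0909]
orientation: [-180.0, -0.0, -34.4]
force: [-2.3, -1.2, 5.0]
opening: 0.0244
gripper_force: 33.9
```

>>> move_arm([
  [[0,0,-0.5],[0,0,0],0.75],
  [[0,0,-0.5],[0,0,0],0.65],
  [[0,0,-0.5],[0,0,0],0.6],
  [[0,0,-0.5],[0,0,0],0.5],
  [[0,0,-0.5],[0,0,0],0.4],
  [[0,0,-0.5],[0,0,0],0.3],
  [[0,0,-0.5],[0,0,0],0.2],
  [[0,0,-0.5],[0,0,0],0.2],
  [[0,0,-0.5],[0,0,0],0.2],
  [[0,0,-0.5],[0,0,0],0.2],
])

```text
clock: 23.92
tool_pos: [0.4502, 0.2794, 0.0908]
orientation: [180.0, 0.0, -34.4]
force: [-0.8, -0.6, -0.3]
opening: 0.0692
gripper_force: 0.0
```

>>> move_arm([
  [[0,0,-5],[0,0,0],0.2],
  [[0,0,-15],[0,0,0],0.2],
  [[0,0,-30],[0,0,0],0.2],
  [[0,0,-50],[0,0,0],0.2],
  [[0,0,-75],[0,0,0],0.2],
  [[0,0,-100],[0,0,0],0.2],
  [[20,30,-110],[0,0,0],0.2],
  [[40,60,-110],[0,0,0],0.2],
  [[60,88,-110],[0,0,0],0.2],
  [[80,117,-110],[0,0,0],0.2],
])

```text
clock: 24.75
tool_pos: [0.4501, 0.1366, 0.2023]
orientation: [-179.9, -0.0, -34.3]
force: [0.5, -0.1, -0.3]
opening: 0.0701
gripper_force: 0.0
```

>>> move_arm([
  [[20,30,0],[0,0,0],0.2],
  [[40,60,0],[0,0,0],0.2],
  [[60,88,0],[0,0,0],0.2],
  [[80,117,0],[0,0,0],0.2],
  [[80,117,0],[0,0,0],0.2],
])

```text
clock: 25.17
tool_pos: [0.4493, -0.0083, 0.2019]
orientation: [-180.0, -0.0, -34.6]
force: [0.3, 0.6, 0.1]
opening: 0.07
gripper_force: 0.0
```

```bash
python3 -c "
from m import *
s=snap('scene','s9')['color'];t=snap('top','t9')['color']
c=lambda i,u,v,w,h,k:cv2.resize(i[v:v+h,u:u+w],None,fx=k,fy=k,interpolation=cv2.INTER_CUBIC)
x=np.hstack([c(s,380,285,100,110,4),c(t,145,200,100,110,4)])
y=np.hstack([c(s,205,100,120,48,3.33),c(t,380,186,120,48,3.33)])
cv2.imwrite('pics/c9.png',np.vstack([x,cv2.resize(np.hstack([cv2.resize(s[95:215,200:320],(160,160)),cv2.resize(t[180:300,375:495],(160,160)),np.zeros((160,480,3),np.uint8)]),(800,160))]))
to([0,0,0])"
```

```text
t 25.27 pos [ 0.4502 -0.0052  0.2019] ori [-1.7993e+02 -5.0000e-02 -3.4540e+01] j [ 24.6  -0.2 -28.3   0.  -61.9  30.9] F [-0.9  0.4 -0.5] op 0.0702 gf 0.0
shift [-374.   251.2  201.3] turn [0 0 0]
```

View pics/c9.png

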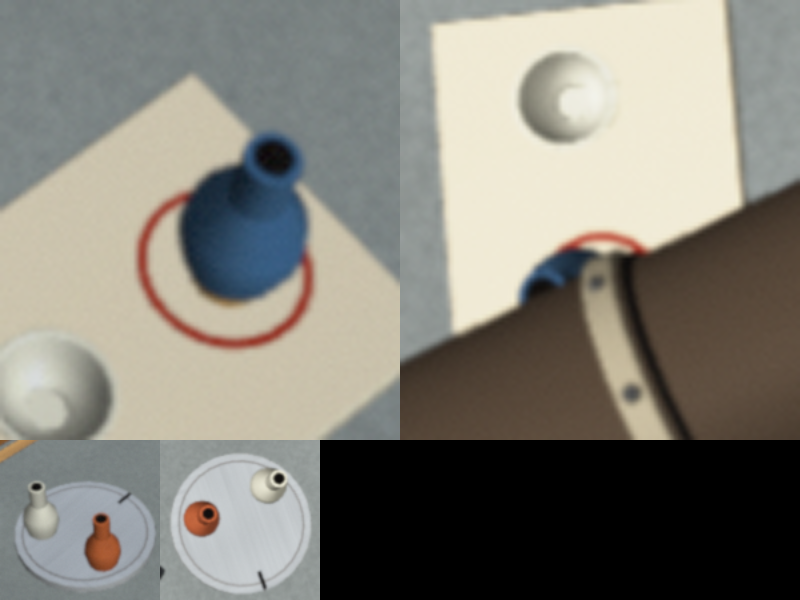

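The vase stands upright on the stilt inside the circle (rim at crop (273,157), stilt's edge visible at (228,300)). The other vases and the dish are in place. Last check of the vase's centring:

```bash
python3 -c "
from m import *
print(atz('s9',(273.5)/4-.5+380,(157.5)/4-.5+285,.129))
im=cv2.imread('pics/s9.png');h=cv2.cvtColor(im,cv2.COLOR_BGR2HSV)
m=cv2.inRange(h,(98,110,40),(118,255,255)); n,l,q,c=cv2.connectedComponentsWithStats(m)
for i in range(1,n):
    if q[i][4]>300: print(q[i],c[i], proj('s9',[.4507,.281,.069]))
# reference: blob centroid offset at scene0: centroid (281.0,132.7) vs vase (.4468,-.2826,.100)->(280.9,132.9)
for i in range(1,n):
    if q[i][4]>300: print(atz('s9',*c[i],.069))
"
```

```text
[0.45066304 0.2802918  0.129     ]
[601   0  32  43 753] [613.85657371  18.26958831] [441.51760555 339.74487   ]
[426 319  30  40 804] [441.31965174 340.98631841] [441.51760555 339.74487   ]
[-0.51296313 -0.20396368  0.069     ]
[0.45255457 0.2827078  0.069     ]
```

Rim at (0.4507, 0.2803) against the stilt at (0.4507, 0.2810), so the vase is centred. I'll hand in.

```bash
python3 -c "
from plant import ctrl
print(ctrl.close_job())"
```

```text
the job is handed in; nothing more can be done
None
```

The stilt is points up inside the red circle and the blue vase stands upright and centred on it (within about 1 mm by the camera), the other two vases and the dish are in place, and the job was handed in at about 25 s.

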